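# Find the full tin with the beam scale

### The job

The two blue tins look alike, but one is full and heavy and the other is nearly empty. Weigh them on the beam scale to tell which is which: feel for the ring groove of the pan with the tin's rim, handling the delicate scale gently, seat the tin fully down, let go and see which way the beam tips. Leave the full tin seated in the groove, holding the pan down, and gently set the nearly empty one upright in the red box; do not disturb the mug and the salt shaker.

Things in the scene. Friction and masses are not known exactly. Their poses are not given: they have to be found in the camera images.
- tin_a: upright round opaque tin, blue body 44 mm in diameter, steel lid 45.6 mm in diameter over the top 17 mm, 85 mm tall. It stands on a rim 34 mm inside, 44 mm outside diameter; the base within is 7 mm higher; outer edge chamfered 1.5 mm. Origin at the centre of its underside, z up. It weighs about 0.12 kg (nearly empty) or 0.34 kg (full), which cannot be seen and differs from run to run
- tin_b: the second tin, outwardly identical to tin_a; of the two one is full and one nearly empty
- scale: kitchen beam scale, fixed: green stand 110 x 240 x 74 mm (x, y, z), origin at the centre of its underside. A brass beam along its y axis turns on a pivot 62 mm above the origin; the pan is at the +y end, the brass counterweight (48 mm in diameter, 90 mm from the pivot) at the -y end. Delicate: keep forces on it well under 15 N
- beam (a joint): beam tilt in rad, -0.065 to +0.065 between stops, positive is pan down. The empty pan rests at -0.065; about 2.2 N (0.22 kg) on the pan pushes it down, the same anywhere in its 15.6 mm travel, slowly (damped). A full tin takes the pan to the lower stop, a nearly empty one leaves it up. The pan springs up 6 mm (reading falls 0.05) when a held tin that presses it part-way down finds the groove
- cradle: dark steel bar, 22 x 136 mm, that carries the pan at the +y end of the beam and stays level; origin on the beam's centre line, 120 mm from the pivot (7.8 mm above or below pivot height at the stops), axes as the scale's. The pan, a steel plate 88 x 118 x 12 mm (x, y, z), is clamped on it: plate top 24 mm, floor of its ring groove 18 mm above this origin
- cradle_top (a point): point 24 mm above the cradle's origin, level with the flat top of the pan plate. Round the plate's centre runs a groove for a tin's rim, 31 mm inside, 47 mm outside diameter, 6 mm deep. The plate is centred on this point in x, but clamped anywhere from 5 to 32 mm from it along the cradle's +y axis, outwards; that is not measured, so the groove must be felt for
- refill_box: open box of red plastic, fixed, 116 x 116 mm, walls 28 mm high and 6 mm thick, floor 6 mm thick; origin at the centre of its underside. The nearly empty tin goes here
- salt_shaker: loose salt shaker, 44 x 44 x 90 mm, a bystander; origin at the centre of its underside
- mug: loose white mug with dark stripes, 92 x 127 x 95 mm, a bystander; origin at the centre of its underside
Mind the look-alikes: they are no part of the job. Leave any turquoise look-alike of the tin_b alone.

How it is judged (in metres and radians):
At the end, for the whole second after the job is handed in: the full tin stands fully down in the pan's ring groove (rim within 2.5 mm of its floor) and by its weight alone holds the beam above 0.05; the other stands on the floor of the red box within 45 mm of its centre; both upright within 0.08 rad, at rest, released (value of joint beam above 0.05 rad and ((z of tin_a in the frame of cradle between 0.014 and 0.0205 m and horizontal distance between tin_a and cradle below 0.038 m and angle between each of tin_a, tin_b's own z axis and vertical below 0.08 rad and linear speed of each of tin_a, tin_b below 0.02 m/s and horizontal distance between tin_b and refill_box below 0.045 m and height (world z) of tin_b below 0.012 m) or (z of tin_b in the frame of cradle between 0.014 and 0.0205 m and horizontal distance between tin_b and cradle below 0.038 m and angle between each of tin_b, tin_a's own z axis and vertical below 0.08 rad and linear speed of each of tin_b, tin_a below 0.02 m/s and horizontal distance between tin_a and refill_box below 0.045 m and height (world z) of tin_a below 0.012 m))); the robot touches nothing.
It fails at once if the scale is pressed or knocked with more than 15 N (contact force between anything else and scale above 15 N).
It fails at once if a tin is tipped over (more than 0.5 rad) (angle between any of tin_a, tin_b's own z axis and vertical above 0.5 rad).
It fails at once if a tin is dropped or rammed into the box (more than 40 N) (contact force between any of tin_a, tin_b and refill_box above 40 N).
It fails at once if the mug or the salt shaker is moved by more than 20 mm (distance of any of mug, salt_shaker from where it was at the start of the episode above 0.02 m).
It also fails if it takes over 72 s, if anything falls off the work surface, if the arm or the gripper's body presses on something with over 40 N, if the wrist force passes 120 N, or if a joint passes its speed limit or range.

### The arm

A 7-joint arm with a two-finger parallel gripper is mounted at the origin on a cart in front of the work surface, level with it; the furniture and walls round the work are solid. World frame = base frame: x ahead of the robot, y to its left, z up, the work surface at z = 0. Lengths are in mm, angles in rad, forces in N, time in s.
With the tool pointing down it reaches from about 400 to 875 mm from the base axis. Payload 4.4 kg.
Tool frame: the origin (TCP) lies midway between the tips of the shut fingers; the grasp point (between the pads) lies 19 mm behind it; z points along the fingers, y is the line along which they close (so a half turn about z gives the same grasp; the last joint's range is limited). The gripper opens to 85 mm and grips with 20 to 120 N. Pads are 22 mm wide; open, the fingers measure 114 mm over their backs; the gripper's body (76 mm by 85 mm) begins 54 mm behind the grasp point. The pads swing forward as they close: fully open they stand 13 mm farther back than shut.
Start: joints at [1.262, 0.628, 0.038, 1.517, -0.027, 0.996, -0.02], TCP at [156.301, -630.942, 231.313] pointing down, gripper open.
Joint ranges: [-3.06, 3.06], [-0.37, 2.12], [-1.25, 1.32], [0.18, 2.47], [-1.1, 4.24], [0.23, 1.98], [-2.94, 2.94]. Speed limits (rad/s): [2.57, 2.57, 3.14, 3.14, 3.14, 3.14, 3.14].

### API

Orientations are given as [roll, pitch, yaw] about the fixed x, y, z axes, in that order (R = Rz(yaw) Ry(pitch) Rx(roll)).
In Python, from cell import read_state, get_image, finish_job gives the robot as it stands.
- The arm moves only by the tool send_rows, never from a script. Its argument "series" is a list of rows, each an object of numbers: "ax", "ay", "az": the turn, a rotation vector about the tool's x, y, z in rad; "dx", "dy", "dz": the shift along the tool's x, y, z in cm; "hand": the closure, from 0 (fully open) to 1 (shut). In form: [{"ax": .., "ay": .., "az": .., "dx": .., "dy": .., "dz": .., "hand": ..}, ...]. A call has 1 to 10 rows; each row is the pose to reach, as a shift and turn from the pose commanded when the call began, along the tool's axes at that moment; what a row does not reach only later rows make up. A row lasts 1/10 s, in which the tool goes at most 50 mm and 8.59 degrees, less where a joint would pass 70% of its speed; a pose out of reach is approached as far as the arm can. A call with a gripper value outside its range is refused whole. The fingers move at their own pace and stop on an object; the grip force is fixed at half the most. Time passes only in rows, so rows that repeat a pose let the fingers close. It gives the time, the measured TCP pose, the force, the opening and the grip force at its end, in the units of the state.
- read_state(): the state, without advancing time (a new reading comes with each control period).
- get_image(name): name is "scene" or "top" or "wrist"; returns a dict with "pixels" (480x640x3 uint8, red, green, blue), "mtx" (3x3 intrinsics, pixels), "R" (3x3) and "t" (3): a world point X has camera coordinates R X + t. Camera axes: x right, y down, z forward; pixel columns grow to the right and rows downward; lengths in mm; the calibration is good to about 2 mm. The wrist camera is an equidistant fisheye: a pixel r from the principal point sees the ray r / f radians off the axis. A picture is of the moment at which its call begins. There is no depth.
- finish_job(): hands the job in; it is judged then, once.
The state is a dict: "clock": time; "qpos": joint angles; "qd": joint speeds; "tau": joint torques, N m; "eef_pos": TCP position; "tool_rot": TCP orientation; "force": force on the tool from outside, world axes, zero at the start; "torque": the same for the moment, N m; "width": finger opening in mm; "gripper_force": force on a finger pad.
Only numpy, scipy, OpenCV 4.12 (cv2) and the standard library are available. Lean on these libraries where they do the work, as an engineer would, in place of code of your own. Each camera call takes 0.05 s, during which the arm holds its last target. There are 200 camera calls.

## Working session

There is one attempt and no reset: what is moved stays moved. The work goes in short steps, Python scripts to look and compute and a tool call to move; the robot and the scene stay as the last step left them, time stands still between calls to the robot, and variables do not carry over. Pictures are saved under pics/ and viewed, at most 10 in all, crops included, and the job is handed in when it is done.

Besides the shell and the picture viewer there is one more tool, called after "Request:" as name(argument=value, ...) on one line, values as JSON. send_rows: Moves the arm, as the interface text tells. Its arguments: {"type":"object","properties":{"series":{"type":"array","items":{"type":"object","properties":{"ax":{"type":"number"},"ay":{"type":"number"},"az":{"type":"number"},"dx":{"type":"number"},"dy":{"type":"number"},"dz":{"type":"number"},"hand":{"type":"number"}}}}},"required":["series"]}

```bash
mkdir -p pics; ls
python3 - <<'E'
from cell import *
import cv2
s=read_state();print({k:s[k] for k in('clock','eef_pos','tool_rot','force','width')})
for n in('scene','top'):
    d=get_image(n);cv2.imwrite(f'pics/{n}0.png',d['pixels'][:,:,::-1]);print(n,d['mtx'],d['R'],d['t'])
E
```

```text
pics
{'clock': 0.0, 'eef_pos': array([ 156.14351326, -630.30550924,  230.38724799]), 'tool_rot': array([-3.13967602e+00,  1.98341484e-05,  2.42766445e-01]), 'force': array([-0.09024406, -0.00967155,  0.48751133]), 'width': 85.68308384136881}
scene [[442.93569955   0.         314.62386224]
 [  0.         442.93569955 234.71504197]
 [  0.           0.           1.        ]] [[-0.475631   -0.87963452  0.00427375]
 [-0.64192864  0.34377005 -0.68538294]
 [ 0.6014173  -0.32873282 -0.72817028]] [333.90208266 416.55501828 821.93896518]
top [[479.07759575   0.         318.71775602]
 [  0.         479.07759575 244.14187506]
 [  0.           0.           1.        ]] [[ 2.05525346e-02 -9.99788771e-01 -8.22450696e-05]
 [-9.96859690e-01 -2.04860294e-02 -7.64923657e-02]
 [ 7.64745234e-02  1.65409879e-03 -9.97070164e-01]] [  40.20813041  571.04495785 1289.74454481]
```

View pics/scene0.png

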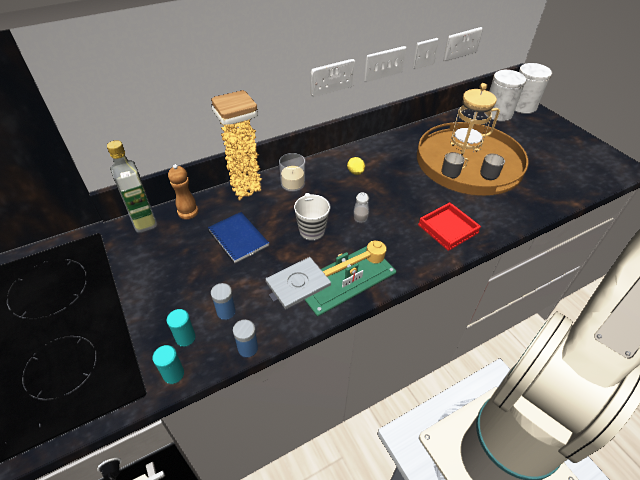

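View pics/top0.png

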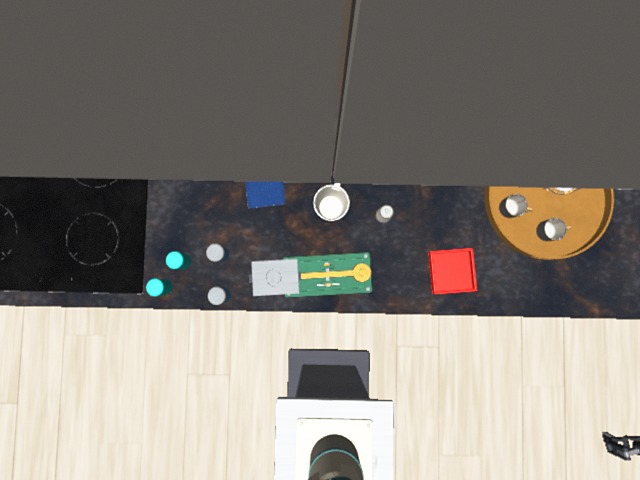

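The scene view shows the blue tins at about (223,300) and (245,338), with the turquoise look-alikes to their left. In the top view the tin lids are at (215,253) and (217,296), the pan groove is near (274,278), the counterweight at (362,273), the red box at (453,271), the mug at (331,203) and the shaker at (385,213).

```bash
cat > h.py <<'E'
from cell import *
import cv2, numpy as np
np.set_printoptions(precision=1,suppress=True)
def ray(d,uv):
    K,R,t=d['mtx'],d['R'],d['t']; c=-R.T@t
    v=R.T@np.array([(uv[0]-K[0,2])/K[0,0],(uv[1]-K[1,2])/K[1,1],1]); return c,v
def onz(d,uv,z):
    c,v=ray(d,uv); return c+v*(z-c[2])/v[2]
def proj(d,X):
    p=d['R']@np.asarray(X,float)+d['t']; p=d['mtx']@p; return p[:2]/p[2]
def blobs(mask,amin=30):
    n,l,s,c=cv2.connectedComponentsWithStats(mask.astype(np.uint8)); return [(s[i],c[i]) for i in range(1,n) if s[i][4]>=amin]
E
python3 - <<'E'
from h import *
d=get_image('top');p=d['pixels'];h=cv2.cvtColor(p,cv2.COLOR_RGB2HSV)
H,S,V=h[...,0],h[...,1],h[...,2]
def show(n,m,z,box=None):
    if box: 
        mm=np.zeros_like(m);mm[box[1]:box[3],box[0]:box[2]]=m[box[1]:box[3],box[0]:box[2]];m=mm
    for s,c in blobs(m): print(n,s,c,onz(d,c,z))
show('lid',(S<70)&(V>95),85,(195,235,240,310))
show('red',(S>150)&((H<8)|(H>172))&(V>100),28,(420,240,490,300))
show('pan',(S<60)&(V>90),94,(245,250,300,305))
show('green',(H>60)&(H<90)&(S>100),10,(245,240,380,305))
show('brass',(H>15)&(H<32)&(S>130),75,(295,250,380,295))
for n,u,z in(('mug',(331,203),95),('shaker',(385,213),90)):print(n,onz(d,u,z))
big=cv2.resize(p[235:315,190:390][:,:,::-1],(800,320),interpolation=cv2.INTER_CUBIC)
s=get_image('scene')
b2=cv2.resize(s['pixels'][230:320,200:400][:,:,::-1],(800,360-80),interpolation=cv2.INTER_CUBIC)
cv2.imwrite('pics/z1.png',np.vstack([big,b2]))
E
```

```text
lid [206 243  18  19 272] [214.6 252. ] [539.3 322.4  85. ]
lid [207 286  19  19 269] [216.1 295.4] [426.8 314.3  85. ]
red [ 428  248   49   47 1978] [452.3 270.8] [ 504.5 -312.    28. ]
pan [ 249  259   51   38 1705] [274.4 277. ] [477.4 164.2  94. ]
green [ 283  252   88   21 1022] [330.5 261.7] [523.1  18.4  10. ]
green [ 285  277   87   20 1042] [331.8 286.8] [454.5  13.7  10. ]
brass [301 264  70  18 523] [343.8 273.2] [491.2 -15.4  75. ]
mug [672.5  22.1  95. ]
shaker [ 649.9 -119.3   90. ]
```

View pics/z1.png

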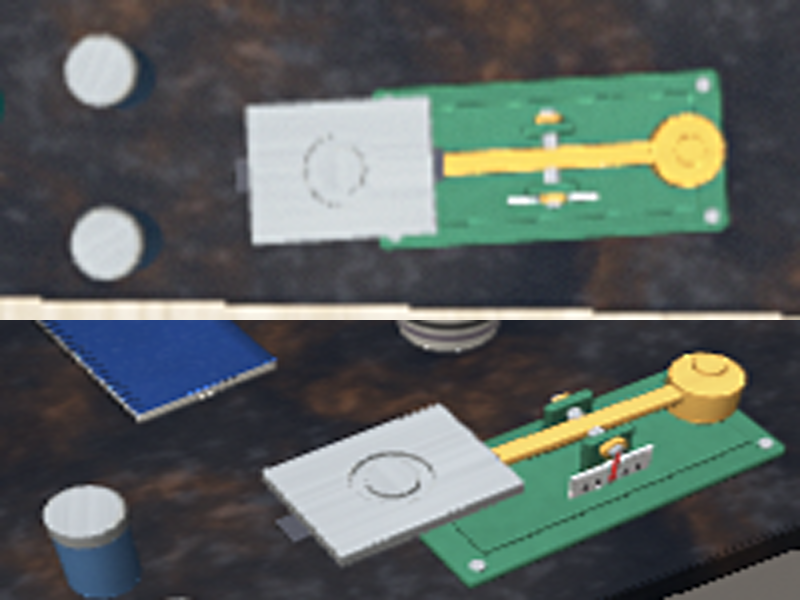

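Request:
send_rows(series=[{"dx":35.3,"dy":-20.2,"az":-1.328,"hand":0},{"dx":35.3,"dy":-20.2,"az":-1.328,"hand":0},{"dx":35.3,"dy":-20.2,"az":-1.328,"hand":0},{"dx":35.3,"dy":-20.2,"az":-1.328,"hand":0},{"dx":35.3,"dy":-20.2,"az":-1.328,"hand":0},{"dx":35.3,"dy":-20.2,"az":-1.328,"hand":0},{"dx":35.3,"dy":-20.2,"az":-1.328,"hand":0},{"dx":35.3,"dy":-20.2,"az":-1.328,"hand":0},{"dx":35.3,"dy":-20.2,"az":-1.328,"hand":0},{"dx":35.3,"dy":-20.2,"az":-1.328,"hand":0}])

```text
invalid input at $.series[0]: expected keys ax, ay, az, dx, dy, dz, hand
```

Run:
```python
from h import *
d=get_image('top')
for n,a,b in(('cw',(361.75,272.5),76),('groove',(274,277.75),94)): print(n,onz(d,a,b))
g=onz(d,(274,277.75),94);c=onz(d,(361.75,272.5),70)
print('yaw',np.arctan2(-(g-c)[0],(g-c)[1]),'dist',np.linalg.norm((g-c)[:2]))
```

```text
cw [494.  -62.1  76. ]
groove [475.5 165.1  94. ]
yaw 0.08145970565359656 dist 228.4437190450491
```

Request:
send_rows(series=[{"ax":0,"ay":0,"dz":0,"dx":35.3,"dy":-20.2,"az":-1.328,"hand":0},{"ax":0,"ay":0,"dz":0,"dx":35.3,"dy":-20.2,"az":-1.328,"hand":0},{"ax":0,"ay":0,"dz":0,"dx":35.3,"dy":-20.2,"az":-1.328,"hand":0},{"ax":0,"ay":0,"dz":0,"dx":35.3,"dy":-20.2,"az":-1.328,"hand":0},{"ax":0,"ay":0,"dz":0,"dx":35.3,"dy":-20.2,"az":-1.328,"hand":0},{"ax":0,"ay":0,"dz":0,"dx":35.3,"dy":-20.2,"az":-1.328,"hand":0},{"ax":0,"ay":0,"dz":0,"dx":35.3,"dy":-20.2,"az":-1.328,"hand":0},{"ax":0,"ay":0,"dz":0,"dx":35.3,"dy":-20.2,"az":-1.328,"hand":0},{"ax":0,"ay":0,"dz":0,"dx":35.3,"dy":-20.2,"az":-1.328,"hand":0},{"ax":0,"ay":0,"dz":0,"dx":35.3,"dy":-20.2,"az":-1.328,"hand":0}])

```text
clock: 1.25
eef_pos: [452.1, -347.9, 231.3]
tool_rot: [3.141, -0.001, 1.576]
force: [0.1, -1.4, -0.1]
width: 85.5
gripper_force: 0.0
```

Request:
send_rows(series=[{"ax":0,"ay":0,"dz":0,"dx":46,"dy":2,"az":0,"hand":0},{"ax":0,"ay":0,"dz":0,"dx":46,"dy":2,"az":0,"hand":0},{"ax":0,"ay":0,"dz":0,"dx":46,"dy":2,"az":0,"hand":0},{"ax":0,"ay":0,"dz":0,"dx":46,"dy":2,"az":0,"hand":0},{"ax":0,"ay":0,"dz":0,"dx":46,"dy":2,"az":0,"hand":0},{"ax":0,"ay":0,"dz":0,"dx":46,"dy":2,"az":0,"hand":0},{"ax":0,"ay":0,"dz":0,"dx":46,"dy":2,"az":0,"hand":0},{"ax":0,"ay":0,"dz":0,"dx":46,"dy":2,"az":0,"hand":0},{"ax":0,"ay":0,"dz":0,"dx":46,"dy":2,"az":0,"hand":0},{"ax":0,"ay":0,"dz":0,"dx":46,"dy":2,"az":0,"hand":0}])

```text
clock: 2.25
eef_pos: [470.6, 115.0, 231.8]
tool_rot: [3.14, -0.003, 1.573]
force: [-0.1, 0.4, 0.2]
width: 85.4
gripper_force: 0.0
```

Run:
```python
from h import *
import pickle
d=get_image('wrist');pickle.dump(d,open('w1.pkl','wb'));print(d['mtx'],d['R'],d['t'],-d['R'].T@d['t']);cv2.imwrite('pics/w1.png',d['pixels'][:,:,::-1])
```

```text
[[371.6   0.  314.1]
 [  0.  371.6 236.6]
 [  0.    0.    1. ]] [[ 1.   0.   0. ]
 [ 0.  -1.   0.3]
 [ 0.  -0.3 -1. ]] [-470.8   70.   414.5] [469.4 193.3 375. ]
```

View pics/w1.png

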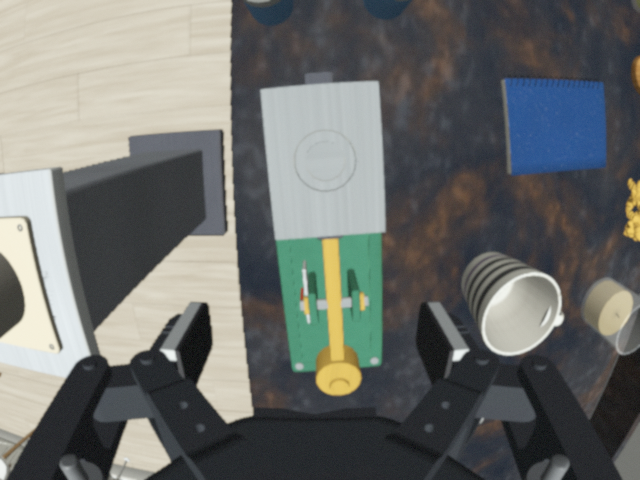

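The wrist view shows the pan's groove at about (326,160), the plate corners near (261,90), (380,81), (385,231) and (272,240), and the counterweight at (338,375).

```bash
cat >> h.py <<'E'
def wz(d,uv,z):
    K,R,t=d['mtx'],d['R'],d['t'];c=-R.T@t
    a=np.array([(uv[0]-K[0,2])/K[0,0],(uv[1]-K[1,2])/K[1,1]]);r=np.linalg.norm(a)
    v=R.T@np.r_[a/r*np.sin(r),np.cos(r)];return c+v*(z-c[2])/v[2]
E
python3 - <<'E'
from h import *
import pickle
d=pickle.load(open('w1.pkl','rb'));g=cv2.cvtColor(d['pixels'],cv2.COLOR_RGB2GRAY)
h=cv2.cvtColor(d['pixels'],cv2.COLOR_RGB2HSV)
m=((h[...,1]<45)&(h[...,2]>110)).astype(np.uint8);mm=np.zeros_like(m);mm[70:250,250:400]=m[70:250,250:400]
mm=cv2.morphologyEx(mm,cv2.MORPH_CLOSE,np.ones((7,7)))
c=max(cv2.findContours(mm,0,1)[0],key=cv2.contourArea)
W=np.array([wz(d,p[0],94)[:2] for p in c],np.float32)
r=cv2.minAreaRect(W);print(r)
# groove: ring of dark pixels
roi=g[125:195,290:362];b=cv2.medianBlur(roi,25);dk=(b.astype(int)-roi>8)
ys,xs=np.nonzero(dk);print(len(xs),xs.min()+290,xs.max()+290,ys.min()+125,ys.max()+125)
P=np.array([wz(d,(x+290,y+125),94)[:2] for x,y in zip(xs,ys)])
cen=np.array(P.mean(0))
from scipy.optimize import least_squares
f=least_squares(lambda q:np.hypot(*(P-q[:2]).T)-q[2],[*cen,23],loss='soft_l1',f_scale=1);print('groove',f.x,np.std(f.fun))
for s in((215,253),):pass
E
```

```text
((477.9350280761719, 167.301025390625), (89.88099670410156, 128.94277954101562), 4.591344833374023)
371 294 356 130 192
groove [478.2 164.8  23.2] 1.1883129956152036
```

Request:
send_rows(series=[{"ax":0,"ay":0,"dz":0,"dx":10,"dy":-2.2,"az":0,"hand":0},{"ax":0,"ay":0,"dz":0,"dx":19.9,"dy":-4.4,"az":0,"hand":0},{"ax":0,"ay":0,"dz":0,"dx":19.9,"dy":-4.4,"az":0,"hand":0},{"ax":0,"ay":0,"dz":0,"dx":19.9,"dy":-4.4,"az":0,"hand":0},{"ax":0,"ay":0,"dz":0,"dx":19.9,"dy":-4.4,"az":0,"hand":0},{"ax":0,"ay":0,"dz":0,"dx":19.9,"dy":-4.4,"az":0,"hand":0}])

```text
clock: 2.9
eef_pos: [427.0, 307.7, 231.0]
tool_rot: [-3.142, 0.002, 1.569]
force: [0.3, -0.9, -0.6]
width: 85.3
gripper_force: 0.0
```

Run:
```python
from h import *
d=get_image('wrist');h=cv2.cvtColor(d['pixels'],cv2.COLOR_RGB2HSV)
m=(h[...,1]<60)&(h[...,2]>120)
for s,c in blobs(m,300):
    if s[4]<9000: print(s,c,wz(d,c,85))
print(read_state()['eef_pos'])
cv2.imwrite('pics/w2.png',d['pixels'][:,:,::-1])
```

```text
[ 423  172   52   56 2186] [448.3 199.5] [537.7 326.1  85. ]
[ 287  179   57   58 2542] [315.1 208.1] [427.2 317.8  85. ]
[160 303  40  59 714] [178.1 332.3] [295.6 197.4  85. ]
[429 303  40  59 713] [450.1 332.2] [556.9 197.3  85. ]
[ 574  381   45   51 1150] [594.3 403.5] [817.2  48.8  85. ]
[  0 417  27  36 375] [  6.4 432.4] [-89.6 -50.   85. ]
[ 108  418   63   62 2330] [137.  453.8] [191.1  -8.6  85. ]
[ 476  420   39   46 1179] [494.5 445.6] [660.5   8.4  85. ]
[427.5 306.1 230.9]
```

Request:
send_rows(series=[{"ax":0,"ay":0,"dz":5,"dx":0.9,"dy":0,"az":0,"hand":0},{"ax":0,"ay":0,"dz":10,"dx":0.9,"dy":0,"az":0,"hand":0},{"ax":0,"ay":0,"dz":15,"dx":0.9,"dy":0,"az":0,"hand":0},{"ax":0,"ay":0,"dz":18,"dx":0.9,"dy":0,"az":0,"hand":0},{"ax":0,"ay":0,"dz":20.3,"dx":0.9,"dy":0,"az":0,"hand":0},{"ax":0,"ay":0,"dz":20.3,"dx":0.9,"dy":0,"az":0,"hand":0},{"ax":0,"ay":0,"dz":20.3,"dx":0.9,"dy":0,"az":0,"hand":0}])

```text
clock: 3.65
eef_pos: [427.7, 315.6, 28.6]
tool_rot: [3.141, 0.002, 1.567]
force: [0.5, 0.5, 0.5]
width: 85.5
gripper_force: 0.0
```

Run:
```python
from h import *
s=read_state();print(s['eef_pos'],s['tool_rot'],s['force'],s['width'])
```

```text
[427.7 315.6  28.6] [3.1 0.  1.6] [0.5 0.5 0.5] 85.4930669159666
```

Request:
send_rows(series=[{"ax":0,"ay":0,"dz":0,"dx":0,"dy":0,"az":0,"hand":1},{"ax":0,"ay":0,"dz":0,"dx":0,"dy":0,"az":0,"hand":1},{"ax":0,"ay":0,"dz":0,"dx":0,"dy":0,"az":0,"hand":1},{"ax":0,"ay":0,"dz":0,"dx":0,"dy":0,"az":0,"hand":1},{"ax":0,"ay":0,"dz":0,"dx":0,"dy":0,"az":0,"hand":1},{"ax":0,"ay":0,"dz":0,"dx":0,"dy":0,"az":0,"hand":1},{"ax":0,"ay":0,"dz":0,"dx":0,"dy":0,"az":0,"hand":1}])

```text
clock: 4.35
eef_pos: [427.6, 318.4, 29.7]
tool_rot: [3.139, -0.001, 1.571]
force: [-0.4, -0.6, 7.6]
width: 42.6
gripper_force: 50.8
```

Request:
send_rows(series=[{"ax":0,"ay":0,"dz":-0.5,"dx":0,"dy":0,"az":0,"hand":1},{"ax":0,"ay":0,"dz":-4,"dx":0,"dy":0,"az":0,"hand":1},{"ax":0,"ay":0,"dz":-8,"dx":0,"dy":0,"az":0,"hand":1},{"ax":0,"ay":0,"dz":-12,"dx":0,"dy":0,"az":0,"hand":1},{"ax":0,"ay":0,"dz":-13,"dx":0,"dy":0,"az":0,"hand":1},{"ax":0,"ay":0,"dz":-13,"dx":0,"dy":0,"az":0,"hand":1},{"ax":0,"ay":0,"dz":-13,"dx":0,"dy":0,"az":0,"hand":1},{"ax":0,"ay":0,"dz":-13,"dx":0,"dy":0,"az":0,"hand":1}])

```text
clock: 5.15
eef_pos: [425.3, 316.9, 156.5]
tool_rot: [-3.139, 0.003, 1.571]
force: [-0.5, 0.5, -4.3]
width: 42.5
gripper_force: 56.0
```

Run:
```python
from h import *
for i in range(4):
    s=read_state();print(s['clock'],s['eef_pos'],s['tool_rot'],s['force'],s['width']);d=get_image('wrist')
import pickle;pickle.dump(d,open('w3.pkl','wb'))
```

```text
5.15 [425.3 316.9 156.5] [-3.1  0.   1.6] [-0.5  0.5 -4.3] 42.48659535700659
5.2 [425.4 317.1 156.6] [-3.1  0.   1.6] [-0.3 -0.4 -3.3] 42.70596291692525
5.25 [425.5 317.4 156.7] [-3.1  0.   1.6] [ 0.1  0.1 -3.4] 42.58546703215887
5.3 [425.7 317.5 157. ] [-3.1  0.   1.6] [ 0.3  0.2 -3.1] 42.75188147733783
```

Request:
send_rows(series=[{"ax":0,"ay":0,"dz":0,"dx":-4,"dy":1.4,"az":0,"hand":1},{"ax":0,"ay":0,"dz":0,"dx":-8,"dy":2.8,"az":0,"hand":1},{"ax":0,"ay":0,"dz":0,"dx":-12,"dy":4.2,"az":0,"hand":1},{"ax":0,"ay":0,"dz":0,"dx":-15.1,"dy":5.2,"az":0,"hand":1},{"ax":0,"ay":0,"dz":0.8,"dx":-15.1,"dy":5.2,"az":0,"hand":1},{"ax":0,"ay":0,"dz":1.6,"dx":-15.1,"dy":5.2,"az":0,"hand":1},{"ax":0,"ay":0,"dz":2.4,"dx":-15.1,"dy":5.2,"az":0,"hand":1},{"ax":0,"ay":0,"dz":2.4,"dx":-15.1,"dy":5.2,"az":0,"hand":1},{"ax":0,"ay":0,"dz":2.4,"dx":-15.1,"dy":5.2,"az":0,"hand":1},{"ax":0,"ay":0,"dz":2.4,"dx":-15.1,"dy":5.2,"az":0,"hand":1}])

```text
clock: 6.35
eef_pos: [478.4, 167.9, 134.5]
tool_rot: [3.141, -0.0, 1.572]
force: [1.2, 0.3, -3.9]
width: 42.4
gripper_force: 55.1
```

```bash
cat > st.py <<'E'
from h import *
P=[];F=[]
for i in range(8):
    s=read_state();P.append(s['eef_pos']);F.append(s['force']);d=get_image('scene')
    if i==3:break
print(s['clock'],P[0],P[-1],'F',np.mean(F,0),s['tool_rot'])
h=cv2.cvtColor(d['pixels'],cv2.COLOR_RGB2HSV)
# pan height: brass counterweight centroid row in scene (pan up => cw low)
b=(h[...,0]>15)&(h[...,0]<32)&(h[...,1]>130);b[:225]=0;b[275:]=0;b[:,:360]=0;b[:,400:]=0
y,x=np.nonzero(b);print('cw',x.mean(),y.mean(),len(x))
E
python3 st.py
python3 - <<'E'
from h import *
d=get_image('scene');cv2.imwrite('pics/s3.png',cv2.resize(d['pixels'][200:320,240:400][:,:,::-1],(800,600)))
E
```

```text
6.5 [478.4 167.9 134.5] [478.5 167.4 134.6] F [-0.2 -0.1 -3.4] [ 3.1 -0.   1.6]
cw 374.59656652360513 253.54077253218884 233
```

View pics/s3.png

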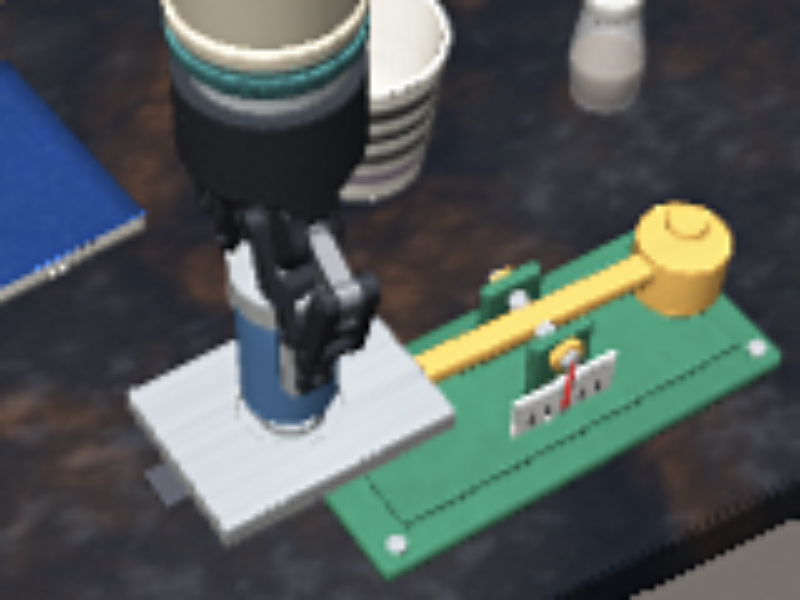

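The picture shows the tin held about 1 cm above the pan, roughly over the groove ring, whose front edge is visible at (290,430) in the crop. The beam still has its pan up.

Request:
send_rows(series=[{"ax":0,"ay":0,"dz":0.4,"dx":0,"dy":-0.05,"az":0,"hand":1},{"ax":0,"ay":0,"dz":0.7,"dx":0,"dy":-0.05,"az":0,"hand":1},{"ax":0,"ay":0,"dz":0.9,"dx":0,"dy":-0.05,"az":0,"hand":1},{"ax":0,"ay":0,"dz":1.0,"dx":0,"dy":-0.05,"az":0,"hand":1},{"ax":0,"ay":0,"dz":1.1,"dx":0,"dy":-0.05,"az":0,"hand":1},{"ax":0,"ay":0,"dz":1.2,"dx":0,"dy":-0.05,"az":0,"hand":1},{"ax":0,"ay":0,"dz":1.3,"dx":0,"dy":-0.05,"az":0,"hand":1},{"ax":0,"ay":0,"dz":1.4,"dx":0,"dy":-0.05,"az":0,"hand":1},{"ax":0,"ay":0,"dz":1.5,"dx":0,"dy":-0.05,"az":0,"hand":1},{"ax":0,"ay":0,"dz":1.5,"dx":0,"dy":-0.05,"az":0,"hand":1}])

```text
clock: 7.6
eef_pos: [477.8, 167.0, 119.2]
tool_rot: [-3.141, 0.0, 1.571]
force: [0.4, 1.0, -2.1]
width: 42.8
gripper_force: 55.4
```

```bash
python3 st.py
```

```text
7.75 [477.8 167.  119.2] [477.9 167.  119.3] F [ 0.3  0.2 -2.9] [ 3.1 -0.   1.6]
cw 374.4449152542373 253.42372881355934 236
```

Request:
send_rows(series=[{"ax":0,"ay":0,"dz":0.1,"dx":0,"dy":0,"az":0,"hand":1},{"ax":0,"ay":0,"dz":0.2,"dx":0,"dy":0,"az":0,"hand":1},{"ax":0,"ay":0,"dz":0.3,"dx":0,"dy":0,"az":0,"hand":1},{"ax":0,"ay":0,"dz":0.4,"dx":0,"dy":0,"az":0,"hand":1},{"ax":0,"ay":0,"dz":0.4,"dx":0,"dy":0,"az":0,"hand":1},{"ax":0,"ay":0,"dz":0.4,"dx":0,"dy":0,"az":0,"hand":1}])

```text
clock: 8.4
eef_pos: [478.0, 167.1, 115.4]
tool_rot: [3.141, -0.0, 1.571]
force: [-1.2, 0.5, -1.2]
width: 42.4
gripper_force: 55.5
```

```bash
python3 st.py
```

```text
8.55 [478.  167.1 115.4] [478.  167.1 115.4] F [-0.5  0.1 -1.3] [ 3.1 -0.   1.6]
cw 374.6044444444444 253.46666666666667 225
```

Request:
send_rows(series=[{"ax":0,"ay":0,"dz":0.1,"dx":0,"dy":0,"az":0,"hand":1},{"ax":0,"ay":0,"dz":0.2,"dx":0,"dy":0,"az":0,"hand":1},{"ax":0,"ay":0,"dz":0.3,"dx":0,"dy":0,"az":0,"hand":1},{"ax":0,"ay":0,"dz":0.4,"dx":0,"dy":0,"az":0,"hand":1},{"ax":0,"ay":0,"dz":0.5,"dx":0,"dy":0,"az":0,"hand":1}])

```text
clock: 9.1
eef_pos: [478.0, 167.2, 110.2]
tool_rot: [3.141, -0.0, 1.571]
force: [0.1, 1.0, -1.3]
width: 42.6
gripper_force: 55.6
```

```bash
python3 st.py
```

```text
9.25 [478.  167.2 110.2] [478.  167.1 110.2] F [ 0.2  0.7 -1.4] [ 3.1 -0.   1.6]
cw 375.0132158590308 252.45374449339207 227
```

Request:
send_rows(series=[{"ax":0,"ay":0,"dz":0.1,"dx":0,"dy":0,"az":0,"hand":1},{"ax":0,"ay":0,"dz":0.2,"dx":0,"dy":0,"az":0,"hand":1},{"ax":0,"ay":0,"dz":0.3,"dx":0,"dy":0,"az":0,"hand":1},{"ax":0,"ay":0,"dz":0.4,"dx":0,"dy":0,"az":0,"hand":1},{"ax":0,"ay":0,"dz":0.5,"dx":0,"dy":0,"az":0,"hand":1},{"ax":0,"ay":0,"dz":0.6,"dx":0,"dy":0,"az":0,"hand":1},{"ax":0,"ay":0,"dz":0.7,"dx":0,"dy":0,"az":0,"hand":1},{"ax":0,"ay":0,"dz":0.8,"dx":0,"dy":0,"az":0,"hand":1}])

```text
clock: 10.1
eef_pos: [478.0, 166.9, 102.3]
tool_rot: [3.141, 0.0, 1.571]
force: [0.7, 0.7, -1.7]
width: 42.8
gripper_force: 55.6
```

```bash
python3 st.py
```

```text
10.25 [478.  166.9 102.3] [477.9 166.9 102.2] F [ 0.6  0.9 -1.5] [-3.1  0.   1.6]
cw 375.22767857142856 250.97321428571428 224
```

The tin is in the groove: the pan followed it 5 mm lower than plate contact would allow, at about 2 N. Letting go now.

Request:
send_rows(series=[{"ax":0,"ay":0,"dz":0,"dx":0,"dy":0,"az":0,"hand":0},{"ax":0,"ay":0,"dz":0,"dx":0,"dy":0,"az":0,"hand":0},{"ax":0,"ay":0,"dz":0,"dx":0,"dy":0,"az":0,"hand":0},{"ax":0,"ay":0,"dz":0,"dx":0,"dy":0,"az":0,"hand":0},{"ax":0,"ay":0,"dz":0,"dx":0,"dy":0,"az":0,"hand":0},{"ax":0,"ay":0,"dz":0,"dx":0,"dy":0,"az":0,"hand":0},{"ax":0,"ay":0,"dz":0,"dx":0,"dy":0,"az":0,"hand":0}])

```text
clock: 11.0
eef_pos: [477.9, 167.0, 102.3]
tool_rot: [3.142, 0.0, 1.571]
force: [0.6, 0.9, 0.4]
width: 85.3
gripper_force: 0.0
```

```bash
python3 st.py
```

```text
11.15 [477.9 167.  102.3] [477.9 167.  102.3] F [-0.   0.2 -0.3] [-3.1  0.   1.6]
cw 375.1359649122807 250.91228070175438 228
```

Request:
send_rows(series=[{"ax":0,"ay":0,"dz":-2,"dx":0,"dy":0,"az":0,"hand":0},{"ax":0,"ay":0,"dz":-6,"dx":0,"dy":0,"az":0,"hand":0},{"ax":0,"ay":0,"dz":-10,"dx":0,"dy":0,"az":0,"hand":0},{"ax":0,"ay":0,"dz":-12,"dx":0,"dy":0,"az":0,"hand":0},{"ax":0,"ay":0,"dz":-12,"dx":5,"dy":1.9,"az":0,"hand":0},{"ax":0,"ay":0,"dz":-12,"dx":10,"dy":3.8,"az":0,"hand":0},{"ax":0,"ay":0,"dz":-12,"dx":15.7,"dy":6,"az":0,"hand":0},{"ax":0,"ay":0,"dz":-12,"dx":15.7,"dy":6,"az":0,"hand":0},{"ax":0,"ay":0,"dz":-12,"dx":15.7,"dy":6,"az":0,"hand":0},{"ax":0,"ay":0,"dz":-12,"dx":15.7,"dy":6,"az":0,"hand":0}])

```text
clock: 12.2
eef_pos: [537.4, 323.1, 221.7]
tool_rot: [-3.14, 0.002, 1.571]
force: [-0.2, 0.0, 0.4]
width: 85.5
gripper_force: 0.0
```

```bash
python3 st.py
python3 - <<'E'
from h import *
d=get_image('scene')
w=get_image('wrist');h=cv2.cvtColor(w['pixels'],cv2.COLOR_RGB2HSV)
for s,c in blobs((h[...,1]<60)&(h[...,2]>120),1500):
    if s[4]<6000: print(s,c,wz(w,c,85))
cv2.imwrite('pics/s4.png',np.vstack([cv2.resize(d['pixels'][220:340,200:400][:,:,::-1],(640,300)),cv2.resize(w['pixels'][:,:,::-1],(640,300))]))
E
```

```text
12.35 [537.4 323.1 221.7] [537.9 321.9 222.3] F [-0.4  0.  -0.4] [-3.1  0.   1.6]
cw 374.92857142857144 250.7436974789916 238
[ 288  189   58   59 2666] [316.6 218.3] [539.5 326.4  85. ]
[   0  304   65  176 5211] [ 28.2 365.3] [183.3 144.3  85. ]
[ 108  417   63   63 2608] [138.2 452.2] [312.5  22.2  85. ]
```

View pics/s4.png

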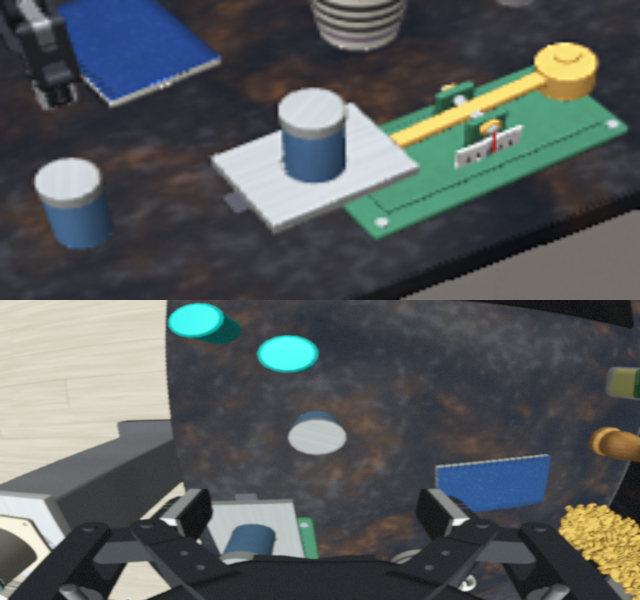

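The upper picture shows the first tin seated on the pan at (314,135), with the pan down and the beam tipped, so it is the full one. The lower picture shows the second tin's lid under the gripper.

Request:
send_rows(series=[{"ax":0,"ay":0,"dz":5,"dx":0.3,"dy":0.1,"az":0,"hand":0},{"ax":0,"ay":0,"dz":10,"dx":0.3,"dy":0.1,"az":0,"hand":0},{"ax":0,"ay":0,"dz":15,"dx":0.3,"dy":0.1,"az":0,"hand":0},{"ax":0,"ay":0,"dz":18,"dx":0.3,"dy":0.1,"az":0,"hand":0},{"ax":0,"ay":0,"dz":19.3,"dx":0.3,"dy":0.1,"az":0,"hand":0},{"ax":0,"ay":0,"dz":19.3,"dx":0.3,"dy":0.1,"az":0,"hand":0},{"ax":0,"ay":0,"dz":19.3,"dx":0.3,"dy":0.1,"az":0,"hand":0}])

```text
clock: 13.2
eef_pos: [539.9, 327.7, 30.9]
tool_rot: [3.14, -0.002, 1.571]
force: [1.1, 0.2, 0.7]
width: 85.4
gripper_force: 0.0
```

Request:
send_rows(series=[{"ax":0,"ay":0,"dz":0,"dx":0,"dy":0,"az":0,"hand":1},{"ax":0,"ay":0,"dz":0,"dx":0,"dy":0,"az":0,"hand":1},{"ax":0,"ay":0,"dz":0,"dx":0,"dy":0,"az":0,"hand":1},{"ax":0,"ay":0,"dz":0,"dx":0,"dy":0,"az":0,"hand":1},{"ax":0,"ay":0,"dz":0,"dx":0,"dy":0,"az":0,"hand":1},{"ax":0,"ay":0,"dz":0,"dx":0,"dy":0,"az":0,"hand":1},{"ax":0,"ay":0,"dz":0,"dx":0,"dy":0,"az":0,"hand":1}])

```text
clock: 13.9
eef_pos: [539.9, 327.4, 30.8]
tool_rot: [3.139, -0.001, 1.571]
force: [-0.1, -1.7, 6.4]
width: 42.9
gripper_force: 57.2
```

Request:
send_rows(series=[{"ax":0,"ay":0,"dz":-0.5,"dx":0,"dy":0,"az":0,"hand":1},{"ax":0,"ay":0,"dz":-5,"dx":0,"dy":0,"az":0,"hand":1},{"ax":0,"ay":0,"dz":-10,"dx":0,"dy":0,"az":0,"hand":1},{"ax":0,"ay":0,"dz":-15,"dx":0,"dy":0,"az":0,"hand":1},{"ax":0,"ay":0,"dz":-20,"dx":0,"dy":0,"az":0,"hand":1},{"ax":0,"ay":0,"dz":-22,"dx":0,"dy":0,"az":0,"hand":1},{"ax":0,"ay":0,"dz":-22,"dx":0,"dy":0,"az":0,"hand":1},{"ax":0,"ay":0,"dz":-22,"dx":0,"dy":0,"az":0,"hand":1}])

```text
clock: 14.7
eef_pos: [538.4, 326.4, 248.8]
tool_rot: [-3.141, 0.001, 1.571]
force: [0.6, 0.3, -2.2]
width: 42.9
gripper_force: 58.9
```

```bash
python3 st.py
```

```text
14.85 [538.4 326.4 248.8] [537.9 326.1 247.2] F [ 0.  -0.1 -1.7] [-3.1  0.   1.6]
cw 375.06113537117903 250.88646288209608 229
```

Request:
send_rows(series=[{"ax":0,"ay":0,"dz":0,"dx":-3,"dy":0,"az":0,"hand":1},{"ax":0,"ay":0,"dz":0,"dx":-7,"dy":-0.5,"az":0,"hand":1},{"ax":0,"ay":0,"dz":0,"dx":-12,"dy":-0.8,"az":0,"hand":1},{"ax":0,"ay":0,"dz":0,"dx":-17,"dy":-1,"az":0,"hand":1},{"ax":0,"ay":0,"dz":0,"dx":-22,"dy":-1.2,"az":0,"hand":1},{"ax":0,"ay":0,"dz":0,"dx":-27,"dy":-1.5,"az":0,"hand":1},{"ax":0,"ay":0,"dz":0,"dx":-32,"dy":-2,"az":0,"hand":1},{"ax":0,"ay":0,"dz":0,"dx":-37,"dy":-2.3,"az":0,"hand":1},{"ax":0,"ay":0,"dz":0,"dx":-42,"dy":-2.5,"az":0,"hand":1},{"ax":0,"ay":0,"dz":0,"dx":-46,"dy":-2.7,"az":0,"hand":1}])

```text
clock: 15.9
eef_pos: [510.7, -136.3, 248.3]
tool_rot: [-3.14, 0.0, 1.569]
force: [0.7, -0.6, -1.3]
width: 42.8
gripper_force: 58.9
```

Run:
```python
from h import *
s=read_state();print(s['eef_pos'],s['force'])
d=get_image('wrist');h=cv2.cvtColor(d['pixels'],cv2.COLOR_RGB2HSV)
d=get_image('top');h=cv2.cvtColor(d['pixels'],cv2.COLOR_RGB2HSV)
m=(h[...,1]>150)&((h[...,0]<8)|(h[...,0]>172))&(h[...,2]>100)
for s_,c in blobs(m,800): print(s_,c)
for uv in((428,248),(477,248),(428,295),(477,295)): print(onz(d,uv,28))
```

```text
[ 510.7 -136.3  248.3] [ 0.7 -0.6 -1.3]
[ 565.2 -245.8   28. ]
[ 567.9 -379.2   28. ]
[ 437.9 -246.2   28. ]
[ 440.6 -378.6   28. ]
```

Request:
send_rows(series=[{"ax":0,"ay":0,"dz":0,"dx":-5,"dy":-0.3,"az":0,"hand":1},{"ax":0,"ay":0,"dz":0,"dx":-10,"dy":-0.5,"az":0,"hand":1},{"ax":0,"ay":0,"dz":0,"dx":-15,"dy":-0.7,"az":0,"hand":1},{"ax":0,"ay":0,"dz":3,"dx":-17.6,"dy":-0.7,"az":0,"hand":1},{"ax":0,"ay":0,"dz":7,"dx":-17.6,"dy":-0.7,"az":0,"hand":1},{"ax":0,"ay":0,"dz":11,"dx":-17.6,"dy":-0.7,"az":0,"hand":1},{"ax":0,"ay":0,"dz":15,"dx":-17.6,"dy":-0.7,"az":0,"hand":1},{"ax":0,"ay":0,"dz":17,"dx":-17.6,"dy":-0.7,"az":0,"hand":1},{"ax":0,"ay":0,"dz":17,"dx":-17.6,"dy":-0.7,"az":0,"hand":1},{"ax":0,"ay":0,"dz":17,"dx":-17.6,"dy":-0.7,"az":0,"hand":1}])

```text
clock: 17.0
eef_pos: [505.2, -308.3, 79.0]
tool_rot: [-3.141, -0.001, 1.571]
force: [0.4, 0.1, -0.7]
width: 42.6
gripper_force: 59.0
```

```bash
python3 st.py;  python3 - <<'E'
from h import *
d=get_image('scene');cv2.imwrite('pics/s5.png',cv2.resize(d['pixels'][140:260,380:540][:,:,::-1],(640,480)))
E
```

```text
17.15 [ 505.2 -308.3   79. ] [ 506.1 -309.4   80.8] F [ 0.  -0.1 -0.6] [3.1 0.  1.6]
cw 374.7136150234742 248.74413145539907 426
```

View pics/s5.png

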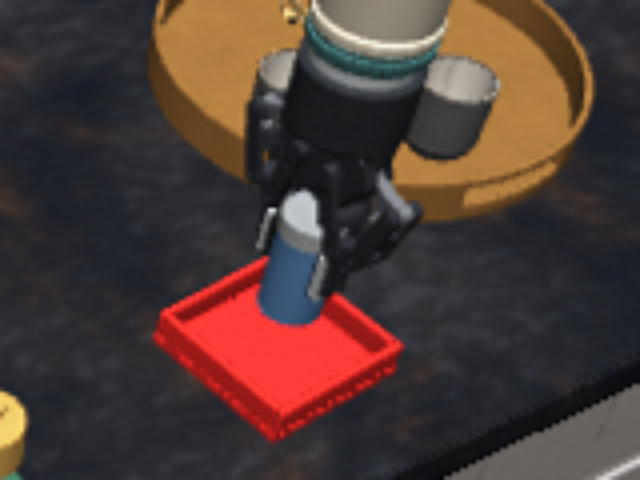

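The tin is held upright about 45 mm above the box floor, inside the walls.

Request:
send_rows(series=[{"ax":0,"ay":0,"dz":1.5,"dx":-0.2,"dy":-0.2,"az":0,"hand":1},{"ax":0,"ay":0,"dz":2.5,"dx":-0.2,"dy":-0.2,"az":0,"hand":1},{"ax":0,"ay":0,"dz":3.3,"dx":-0.2,"dy":-0.2,"az":0,"hand":1},{"ax":0,"ay":0,"dz":3.6,"dx":-0.2,"dy":-0.2,"az":0,"hand":1},{"ax":0,"ay":0,"dz":3.8,"dx":-0.2,"dy":-0.2,"az":0,"hand":1},{"ax":0,"ay":0,"dz":3.9,"dx":-0.2,"dy":-0.2,"az":0,"hand":1},{"ax":0,"ay":0,"dz":4.0,"dx":-0.2,"dy":-0.2,"az":0,"hand":1},{"ax":0,"ay":0,"dz":4.1,"dx":-0.2,"dy":-0.2,"az":0,"hand":1},{"ax":0,"ay":0,"dz":4.1,"dx":-0.2,"dy":-0.2,"az":0,"hand":1}])

```text
clock: 18.15
eef_pos: [502.9, -311.1, 38.4]
tool_rot: [3.141, 0.0, 1.571]
force: [-0.0, 0.4, -2.1]
width: 42.9
gripper_force: 59.0
```

```bash
python3 st.py
```

```text
18.3 [ 502.9 -311.1   38.4] [ 503.  -311.    38.4] F [ 0.  -0.3 -1.6] [3.1 0.  1.6]
cw 374.7079439252336 248.69158878504672 428
```

Request:
send_rows(series=[{"ax":0,"ay":0,"dz":0.05,"dx":0,"dy":0,"az":0,"hand":1},{"ax":0,"ay":0,"dz":0.1,"dx":0,"dy":0,"az":0,"hand":1},{"ax":0,"ay":0,"dz":0.15,"dx":0,"dy":0,"az":0,"hand":1},{"ax":0,"ay":0,"dz":0.15,"dx":0,"dy":0,"az":0,"hand":1}])

```text
clock: 18.75
eef_pos: [502.9, -311.1, 37.0]
tool_rot: [3.141, 0.0, 1.571]
force: [-1.1, 0.1, 1.1]
width: 42.8
gripper_force: 59.0
```

```bash
python3 st.py
```

```text
18.9 [ 502.9 -311.1   37. ] [ 502.9 -311.    36.9] F [-0.4  0.3  0.9] [3.1 0.  1.6]
cw 374.7132867132867 248.66433566433565 429
```

Contact at about 2 N. Releasing and retreating.

Request:
send_rows(series=[{"ax":0,"ay":0,"dz":0,"dx":0,"dy":0,"az":0,"hand":0},{"ax":0,"ay":0,"dz":0,"dx":0,"dy":0,"az":0,"hand":0},{"ax":0,"ay":0,"dz":0,"dx":0,"dy":0,"az":0,"hand":0},{"ax":0,"ay":0,"dz":0,"dx":0,"dy":0,"az":0,"hand":0},{"ax":0,"ay":0,"dz":0,"dx":0,"dy":0,"az":0,"hand":0},{"ax":0,"ay":0,"dz":0,"dx":0,"dy":0,"az":0,"hand":0},{"ax":0,"ay":0,"dz":-2,"dx":0,"dy":0,"az":0,"hand":0},{"ax":0,"ay":0,"dz":-6,"dx":0,"dy":0,"az":0,"hand":0},{"ax":0,"ay":0,"dz":-11,"dx":0,"dy":0,"az":0,"hand":0},{"ax":0,"ay":0,"dz":-16,"dx":0,"dy":0,"az":0,"hand":0}])

```text
clock: 19.95
eef_pos: [502.4, -310.7, 198.2]
tool_rot: [-3.141, -0.001, 1.571]
force: [0.6, -0.7, -0.5]
width: 85.5
gripper_force: 0.0
```

Request:
send_rows(series=[{"ax":0,"ay":0,"dz":-2,"dx":-4,"dy":0,"az":0,"hand":0},{"ax":0,"ay":0,"dz":-2,"dx":-8,"dy":0,"az":0,"hand":0},{"ax":0,"ay":0,"dz":-2,"dx":-12,"dy":0,"az":0,"hand":0},{"ax":0,"ay":0,"dz":-2,"dx":-12,"dy":0,"az":0,"hand":0},{"ax":0,"ay":0,"dz":-2,"dx":-12,"dy":0,"az":0,"hand":0}])

```text
clock: 20.45
eef_pos: [502.1, -431.8, 216.2]
tool_rot: [-3.141, -0.001, 1.568]
force: [0.5, 0.6, -0.1]
width: 85.4
gripper_force: 0.0
```

Run:
```python
from h import *
d=get_image('scene');t=get_image('top')
a=cv2.resize(d['pixels'][140:320,240:540][:,:,::-1],(600,360));b=cv2.resize(t['pixels'][190:310,240:490][:,:,::-1],(600,240))
cv2.imwrite('pics/s6.png',np.vstack([a,b]));print(read_state()['eef_pos'])
```

```text
[ 503.2 -429.4  216.6]
```

View pics/s6.png

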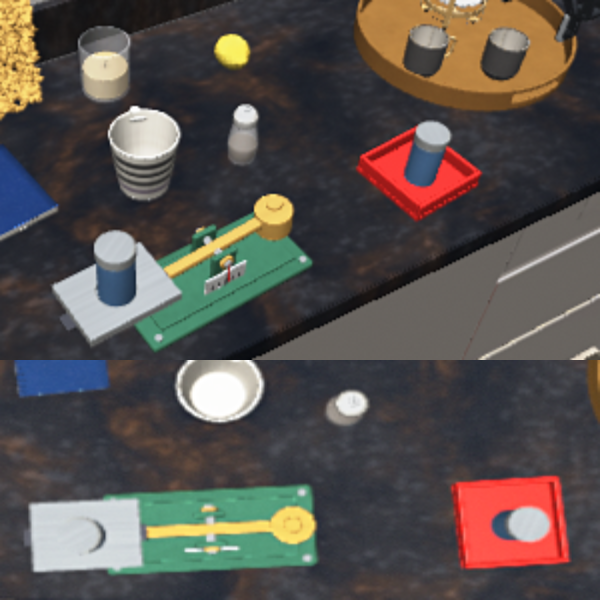

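The final picture shows the full tin on the lowered pan, the other tin upright in the box, and the mug and shaker where they were. One numeric check that the beam is at its lower stop before handing in.

Run:
```python
from h import *
a=cv2.imread('pics/scene0.png')
d=get_image('scene');b=d['pixels'][:,:,::-1]
ga,gb=[cv2.cvtColor(np.ascontiguousarray(i),cv2.COLOR_BGR2GRAY).astype(np.float32) for i in(a,b)]
pts={'pan near corner':(298,306,[434,160,82]),'pan left corner':(267,278,[485,224,82]),'pan right corner':(330,287,[438,110,94]),'cw':(376,246,[494,-62,76]),'shaker':(361,207,[650,-119,45]),'mug':(312,218,[672,22,50])}
for n,(u,v,X) in pts.items():
    r=9 if 'pan' in n else 14
    t=ga[v-r:v+r+1,u-r:u+r+1];w=gb[v-r-12:v+r+13,u-r-12:u+r+13]
    m=cv2.matchTemplate(cv2.resize(w,None,fx=8,fy=8,interpolation=2),cv2.resize(t,None,fx=8,fy=8,interpolation=2),cv2.TM_CCOEFF_NORMED)
    _,s,_,l=cv2.minMaxLoc(m);dz={'p':-15.6,'c':11.7}.get(n[0],0)
    print(n,'shift',np.array(l)/8-12,'score',round(s,2),'expected full',proj(d,np.add(X,[0,0,dz]))-proj(d,X))
```

```text
pan near corner shift [2.4 3. ] score 0.99 expected full [0.  4.1]
pan left corner shift [0.6 4.2] score 0.99 expected full [0.5 4.1]
pan right corner shift [-0.2  4.1] score 0.97 expected full [-0.2  4.2]
cw shift [ 0.5 -3.1] score 0.94 expected full [ 0.5 -3.2]
shaker shift [0.4 0. ] score 0.99 expected full [0. 0.]
mug shift [0. 0.] score 1.0 expected full [0. 0.]
```

```bash
python3 -c "
from cell import *
print(finish_job())"
```

```text
the job is handed in; nothing more can be done
None
```

Handed in at about 20 s on the robot clock: the full tin is seated in the pan's groove with the beam at its lower stop, the other tin stands upright in the red box (about 1.3 N in the hand, so told by that and by elimination, not weighed on the scale), and the mug and shaker did not move.

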